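# Level the model maker's casting stand

## Task

Somebody parked a roll of masking tape over the adjusting knob of the small levelling stand: lift it off and lay it flat on the green mat, clear of the stand. Then level the stand: its head floats on springs and the spirit level reads true only while the level's rubber thumb pad is pressed fully down, so turn the knob until, pressed like that, the whole bubble sits between the two black lines. Finish holding: the program ends with the gripper still pressing the pad fully down and the bubble between the lines; leave the model parts, the jar and its lid alone.

Things in the scene. Friction and masses are not known exactly. Their poses are not given: they have to be found in the camera images.
- stand: levelling stand, bolted onto the 3 mm mat: steel base 90 x 280 x 8 mm, long along its own y. Origin: base's underside (z = 3 mm), 15 mm toward +y of the base's middle. Along its y: knob axis at -115 mm (the end with the tape roll), then the grey plate (56 mm wide) from -65 to +105 mm with the spirit level on it; plate and knob sit on a sprung aluminium head that rocks about a pin under the knob
- knob_top (a point): centre of the top of the adjusting knob, 68 mm above the stand's origin, x = 0, y = -115 mm of the stand. Upright round black knurled grip, 28 mm diameter, 32 mm tall, on an aluminium flange 48 mm diameter, 6 mm thick (flange top 32 mm below this point). Grip it at any yaw; closing along the stand's x leaves most room (the plate's end is 50 mm away along y)
- foot: the adjusting knob as a whole; origin on its axis, 38 mm below knob_top. It turns (about 0.1 N m; stays where left). Counter-clockwise from above raises the plate's knob end, 0.03 rad of slope per rad, which moves the bubble 12 mm toward the knob; clockwise the reverse. The level setting is 0.6 to 1.5 rad clockwise of the start; stops lie well beyond
- roll: roll of beige masking tape: ring 64 mm outside diameter, 40 mm bore, 24 mm tall, about 60 g; origin at the centre of its underside, z along its axis. At the start it sits round the knob on the flange (underside 36 mm above the stand's origin), the knob's top standing 8 mm out of it
- level: spirit level: aluminium bar 30 x 150 x 22 mm along the stand's y, screwed onto the plate; origin at the centre of its underside, y along it, away from the knob. The olive-green vial (70 mm long, 15 mm thick) on top of its knob half has two black lines 22 mm apart
- vial (a point): middle of the vial, at its top surface, midway between the two black lines; 22 mm toward -y and 25 mm up from the level's origin. Its y runs along the vial, away from the knob
- bubble_mid (a point): middle of the pale bubble (18 mm long) in the vial; centred when at vial. It moves 0.4 mm along the vial per 0.001 rad of slope, toward the higher end, at most 22 mm either way, and settles within about 0.5 s
- pad (a point): centre of the top of the level's round black rubber thumb pad (29 mm diameter, 4 mm high) on the level's end away from the knob: x = 0, y = +70 mm of the stand, about 70 mm above the stand's origin untouched and 64 mm pressed down. Press here straight down with the closed fingertips
- head (a joint): how far the sprung head is pressed down, rad: 0 = fully up, untouched; 0.03 = fully down on its stop. Pressing lowers the level's pad end (by 5.5 mm), so pressed the bubble stands 12 mm nearer the knob than untouched; only the pressed reading counts. About 5 N on the pad starts it moving, 7 N takes it fully down, 10 to 15 N is a firm press
- shell_a: bystander: pale green plastic model half, about 120 x 55 x 25 mm; origin under its middle
- shell_b: bystander: a second such pale green model half
- parts_jar: bystander: open clear plastic jar, 72 mm diameter, 50 mm tall; origin at the centre of its underside
- jar_lid: bystander: pale round jar lid, 80 mm diameter, 10 mm high; origin at the centre of its underside
Not all that is in view belongs to the job. Leave any turquoise look-alike of the roll alone.

How it is judged:
By the outcome, as a careful person would: the job done as asked, in the order asked, and still so for the second after the job is handed in, while the arm keeps its last pose, push and grip.
It also fails if it takes over 69 s, if anything falls off the work surface, if the arm or the gripper's body presses on something with over 40 N, if the wrist force passes 120 N, or if a joint passes its speed limit or range.

## Robot

A 6-joint arm with a two-finger parallel gripper is mounted at the origin on the work surface. World frame = base frame: x ahead of the robot, y to its left, z up, the work surface at z = 0. Lengths are in mm, angles in degrees, forces in N, time in s.
With the tool pointing down it reaches from about 300 to 850 mm from the base axis. Payload 4.2 kg.
Tool frame: the origin (TCP) lies on the centre line of the jaws, within the pads' length; the fingertips stand 14 mm ahead of it and the grasp point (between the pads) lies 5 mm behind it (env.finger_overhang is the z of the fingertips in the tool frame, in mm); z points along the fingers, y is the line along which they close (so a half turn about z gives the same grasp; the last joint's range is limited). The gripper opens to 91 mm and grips with 3 to 60 N. Pads are 32 mm wide; open, the fingers measure 118 mm over their backs; the gripper's body (76 mm by 178 mm) begins 60 mm behind the grasp point.
Start: joints at [-67.38, 18.312, 89.639, -0, 72.044, -1.146], TCP at [231.734, -526.254, 206.676] pointing down, gripper open.
Joint ranges: [-177.97, 177.97], [-48.28, 115.42], [12.27, 149.76], [-77.06, 257.06], [2.81, 150.46], [-146.56, 146.56]. Speed limits (degrees/s): [147.25, 147.25, 180, 180, 180, 180].

## Interface

Orientations are given as [roll, pitch, yaw] about the fixed x, y, z axes, in that order (R = Rz(yaw) Ry(pitch) Rx(roll)).
In Python, from workcell import sensors, viewer, env gives the robot as it stands. The module is installed in compiled form; this text tells all that it offers.
- The arm moves only by the tool step_arm, never from a script. Its argument "plan" is one flat list of numbers, 6 for each row, row after row: the shift along the tool's x, y, z in cm, then the turn, a rotation vector about the tool's x, y, z in rad. In form: [x, y, z, wx, wy, wz, x, y, z, wx, wy, wz, ...]. A call has 1 to 5 rows; each row shifts and turns the commanded pose from where the row before left it, along the tool's axes as they then stand; what a row does not reach is not made up. A row lasts 1/12 s, in which the tool goes at most 41.7 mm and 7.16 degrees, less where a joint would pass 70% of its speed; a pose out of reach is approached as far as the arm can. A call is refused whole if a number of a shift passes 4.17 or a number of a turn 0.125, either way. A call with a gripper value outside its range is refused whole. "hand" is the finger opening in cm, from 0 to 9.12, set as the call begins (left out, the last holds). The fingers move at their own pace and stop on an object; "newtons" is the grip in N (left out, the last holds). Time passes only in rows, so rows that do not move let the fingers close. It gives the time, the measured TCP pose, the force, the opening and the grip force at its end, in the units of the state.
- sensors.state(): the state, without advancing time (a new reading comes with each control period).
- viewer.grab_frame(name): name is "scene" or "top" or "wrist"; returns a dict with "img" (400x640x3 uint8, red, green, blue), "fx", "fy", "cx", "cy" (pixels), "position" and "attitude" of the camera in the world. Camera axes: x right, y down, z forward; pixel columns grow to the right and rows downward; lengths in mm; the calibration is good to about 2 mm. A picture is of the moment at which its call begins. There is no depth.
- env.job_done(): hands the job in; it is judged then, once.
Trained networks look in a picture, given as the dict that the camera call returned (one of the last four; its "shot" number tells which), for a name from the list of things; names that differ only in an ending like _2 or _b are one class to them, and where a whole thing is asked for, a point or a joint stands for the part that bears it (a point fixed in the world has none). Each returns a list of dicts, best first, with "score" (0 to 1); they miss things now and then, are a little off and sometimes report something else, mostly with a low value. They report only what shows in the picture. A call takes as long as a camera call. They do not tell look-alikes from the thing itself.
- viewer.boxes_of(name, picture): "location" ([column, row] in pixels, amid what is visible of it).
- viewer.pinpoint(name, picture): "location" ([column, row] in pixels: a listed point, or the origin of a listed thing).
The state is a dict: "time_s": time; "qpos": joint angles; "qvel": joint speeds; "effort": joint torques, N m; "ee_pos": TCP position; "ee_rot": TCP orientation; "force": force on the tool from outside, world axes, zero at the start; "torque": the same for the moment, N m; "gripper_width": finger opening in mm; "gripper_force": force on a finger pad.
Only numpy, scipy, OpenCV 4.12 (cv2) and the standard library are available. Lean on these libraries where they do the work, as an engineer would, in place of code of your own. Each camera call takes 0.05 s, during which the arm holds its last target. There are 200 camera calls.

## Working session

There is one attempt and no reset: what is moved stays moved. The work goes in short steps, Python scripts to look and compute and a tool call to move; the robot and the scene stay as the last step left them, time stands still between calls to the robot, and variables do not carry over. Pictures are saved under pics/ and viewed, at most 10 in all, crops included, and the job is handed in when it is done.

Besides the shell and the picture viewer there is one more tool, called after ">>>" as a command line: name --argument value ..., lists and objects as JSON in quotes. step_arm: Moves the arm, as the interface text tells. Its arguments: {"type":"object","properties":{"plan":{"type":"array","items":{"type":"number"}},"hand":{"type":"number"},"newtons":{"type":"number"}},"required":["plan"]}

```bash
mkdir -p pics
cat > h.py <<'E'
import numpy as np, cv2
from scipy.spatial.transform import Rotation as R
from workcell import sensors, viewer, env
def att(p):
    a=np.array(p["attitude"],float)
    return a if a.shape==(3,3) else R.from_euler('xyz',a,degrees=True).as_matrix()
def ray(p,uv):
    d=np.array([(uv[0]-p["cx"])/p["fx"],(uv[1]-p["cy"])/p["fy"],1.])
    return np.array(p["position"],float),att(p)@d
def onz(p,uv,z):
    o,d=ray(p,uv); return o+d*(z-o[2])/d[2]
def tri(prs):
    A=np.zeros((3,3));b=np.zeros(3)
    for p,uv in prs:
        o,d=ray(p,uv);d/=np.linalg.norm(d);M=np.eye(3)-np.outer(d,d);A+=M;b+=M@o
    return np.linalg.solve(A,b)
def save(p,n): cv2.imwrite("pics/"+n,p["img"][:,:,::-1])
E
python3 - <<'E'
from h import *
S=viewer.grab_frame("scene");T=viewer.grab_frame("top")
save(S,"s1.png");save(T,"t1.png")
print(T["position"],T["attitude"],S["position"],S["attitude"],sensors.state())
for n in ["knob_top","roll","vial","pad","bubble_mid","stand","level","shell_a","parts_jar","jar_lid"]:
    a=viewer.pinpoint(n,T)[:2];b=viewer.pinpoint(n,S)[:2]
    f=lambda l:[(np.round(x["location"]).tolist(),round(x["score"],2)) for x in l]
    print(n,f(a),f(b), np.round(tri([(T,a[0]["location"]),(S,b[0]["location"])])) if a and b else "")
E
```

```text
[ 460.9012913   -80.64302847 1333.17751466] [-174.69349324    1.15168265  -88.94746854] [1069.32429296 -274.39568477  958.52847611] [-1.50739699e+02  4.29650863e-02  6.81228664e+01] {'time_s': 0.1, 'qpos': array([-6.73817217e+01,  1.83469813e+01,  8.97011149e+01, -1.78857375e-03,
        7.20447289e+01, -1.14527696e+00]), 'qvel': array([-0.02417995, -0.00405941, -0.17611564,  0.01441394,  0.05264461,
        0.01567144]), 'effort': array([ 9.72256498e-05, -4.13334954e+01, -2.32508898e+01,  7.28620542e-02,
        4.22028790e-02, -6.16638840e-05]), 'ee_pos': array([ 231.51475871, -525.80325903,  205.90285785]), 'ee_rot': array([-1.79907160e+02, -1.55110693e-04,  2.37641078e+01]), 'force': array([0.45043984, 0.42382918, 0.37966703]), 'torque': array([0.00440589, 0.02221309, 0.00403093]), 'gripper_force': 0.0, 'gripper_width': 91.10121063769775}
knob_top [([315.0, 188.0], 0.47)] [([330.0, 201.0], 0.67)] [608. -56.  49.]
roll [([314.0, 187.0], 0.87), ([479.0, 274.0], 0.87)] [([325.0, 210.0], 0.73)] [612. -61.   5.]
vial [([270.0, 182.0], 0.89)] [([366.0, 184.0], 0.96), ([331.0, 262.0], 0.62)] [616.  53.  85.]
pad [([241.0, 185.0], 0.97)] [([388.0, 177.0], 0.97)] [609. 127.  71.]
bubble_mid [] [([364.0, 198.0], 0.69), ([329.0, 204.0], 0.55)] 
stand [([269.0, 188.0], 0.63), ([316.0, 187.0], 0.6)] [([360.0, 199.0], 0.71)] [610.  56.  -9.]
level [] [([373.0, 184.0], 0.65), ([388.0, 173.0], 0.57)] 
shell_a [([176.0, 251.0], 0.89), ([171.0, 178.0], 0.78)] [([414.0, 130.0], 0.77), ([444.0, 172.0], 0.61)] [444. 310.   9.]
parts_jar [([240.0, 132.0], 0.93)] [] 
jar_lid [([334.0, 135.0], 0.87)] []
```

```bash
python3 -c "
import cv2,numpy as np
a=cv2.imread('pics/s1.png');b=cv2.imread('pics/t1.png')
cv2.imwrite('pics/v1.png',np.vstack([a[:, :],b])[:,:] if 0 else cv2.resize(np.vstack([a,b]),(480,600)))"
```

```text
(no output)
```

View pics/t1.png

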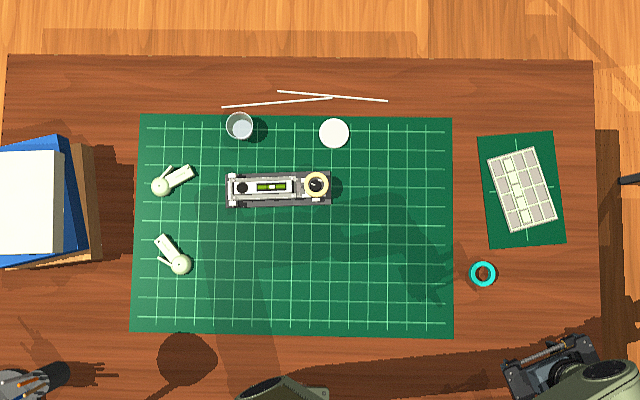

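View pics/s1.png

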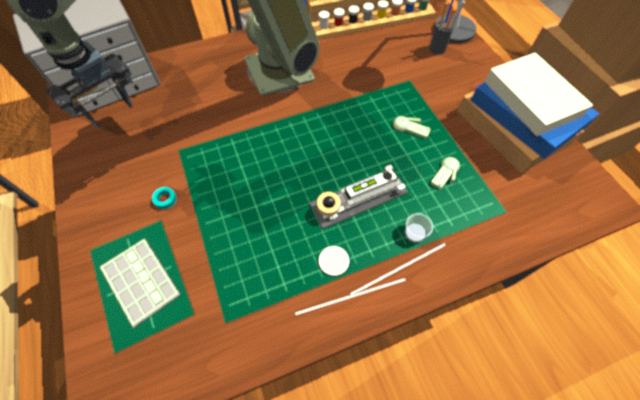

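The top view shows the roll at about (316,185), with the stand running left from it to the pad at (241,186). The turquoise look-alike is at (483,273), the lid at (334,133) and the jar at (240,126).

Run:
```python
from h import *
S=viewer.grab_frame("scene");T=viewer.grab_frame("top")
for n,z in [("knob_top",71),("roll",39),("vial",72),("pad",73),("stand",3),("parts_jar",3),("jar_lid",3),("shell_a",3)]:
    for p in (T,S):
        print(n,[(np.round(onz(p,x["location"],z)).tolist(),round(x["score"],2)) for x in viewer.pinpoint(n,p)[:2]])
```

```text
knob_top [([613.0, -59.0, 71.0], 0.59)]
knob_top [([621.0, -58.0, 71.0], 0.53)]
roll [([396.0, -479.0, 39.0], 0.91), ([604.0, -56.0, 39.0], 0.81)]
roll [([630.0, -66.0, 39.0], 0.84), ([432.0, -484.0, 39.0], 0.81)]
vial [([609.0, 61.0, 72.0], 0.61)]
vial [([605.0, 56.0, 72.0], 0.56)]
pad [([607.0, 122.0, 73.0], 0.86)]
pad [([605.0, 127.0, 73.0], 0.87)]
stand [([602.0, 59.0, 3.0], 0.66)]
stand [([610.0, 54.0, 3.0], 0.72)]
parts_jar [([766.0, 149.0, 3.0], 0.92), ([624.0, 62.0, 3.0], 0.66)]
parts_jar [([761.0, 146.0, 3.0], 0.55)]
jar_lid [([763.0, -113.0, 3.0], 0.72), ([769.0, 147.0, 3.0], 0.23)]
jar_lid [([760.0, -108.0, 3.0], 0.95)]
shell_a [([443.0, 305.0, 3.0], 0.98), ([630.0, 319.0, 3.0], 0.93)]
shell_a [([623.0, 328.0, 3.0], 0.85), ([441.0, 318.0, 3.0], 0.68)]
```

>>> step_arm --plan '[0,0,0,0,0,-0.1156,0,0,0,0,0,-0.1156,0,0,0,0,0,-0.1156,0,0,0,0,0,-0.1156,0,0,0,0,0,-0.1156]'

```text
time_s: 2.42
ee_pos: [231.8, -526.2, 206.7]
ee_rot: [180.0, 0.0, 57.2]
force: [-0.8, 0.4, -0.3]
gripper_width: 91.0
gripper_force: 0.0
```

>>> step_arm --plan '[0,0,0,0,0,-0.1156,0,0,0,0,0,-0.1156,0,0,0,0,0,-0.1156,0,0,0,0,0,-0.1156,0,0,0,0,0,-0.1156]'

```text
time_s: 2.83
ee_pos: [231.8, -526.2, 206.7]
ee_rot: [180.0, 0.0, 90.3]
force: [-0.5, 0.4, 0.6]
gripper_width: 91.1
gripper_force: 0.0
```

>>> step_arm --plan '[2.8,2.4,-0.5,0,0,0,2.8,2.4,-0.5,0,0,0,2.8,2.4,-0.5,0,0,0,2.8,2.4,-0.5,0,0,0,2.8,2.4,-0.5,0,0,0]'

```text
time_s: 3.25
ee_pos: [352.5, -384.9, 232.0]
ee_rot: [180.0, 0.0, 90.0]
force: [1.6, -0.3, 0.1]
gripper_width: 91.2
gripper_force: 0.0
```

>>> step_arm --plan '[2.8,2.4,-0.5,0,0,0,2.8,2.4,-0.5,0,0,0,2.8,2.4,-0.5,0,0,0,2.8,2.4,-0.5,0,0,0,2.8,2.4,-0.5,0,0,0]'

```text
time_s: 3.67
ee_pos: [472.6, -244.7, 257.1]
ee_rot: [180.0, 0.0, 90.0]
force: [0.4, -0.4, 0.8]
gripper_width: 90.9
gripper_force: 0.0
```

>>> step_arm --plan '[2.8,2.4,0,0,0,0,2.8,2.4,0,0,0,0,2.8,2.4,0,0,0,0,2.8,2.4,0,0,0,0,2.8,2.4,0,0,0,0]'

```text
time_s: 4.08
ee_pos: [592.7, -104.6, 256.8]
ee_rot: [180.0, 0.0, 90.0]
force: [0.3, -1.0, -0.8]
gripper_width: 91.3
gripper_force: 0.0
```

>>> step_arm --plan '[0,0,0,0,0,0,0,0,0,0,0,0,0,0,0,0,0,0]'

```text
time_s: 4.33
ee_pos: [591.4, -106.4, 256.4]
ee_rot: [-180.0, 0.0, 90.0]
force: [-0.5, -0.4, 0.6]
gripper_width: 91.2
gripper_force: 0.0
```

Run:
```python
from h import *
W=viewer.grab_frame("wrist");save(W,"w1.png");print(W["position"],W["attitude"],W["fx"])
for n,z in [("knob_top",71),("roll",39),("vial",73),("pad",73),("bubble_mid",73)]:
    print(n,[(np.round(x["location"]).tolist(),np.round(onz(W,x["location"],z)).tolist(),round(x["score"],2)) for x in viewer.pinpoint(n,W)[:2]])
```

```text
[592.58224231 -30.13973909 435.69040238] [1.64363655e+02 9.31668168e-02 2.53814791e-02] 280.97116243991246
knob_top [([336.0, 143.0], [615.0, -60.0, 71.0], 0.79)]
roll [([336.0, 142.0], [617.0, -60.0, 39.0], 0.81)]
vial []
pad []
bubble_mid [([331.0, 48.0], [606.0, 49.0, 73.0], 0.65)]
```

View pics/w1.png

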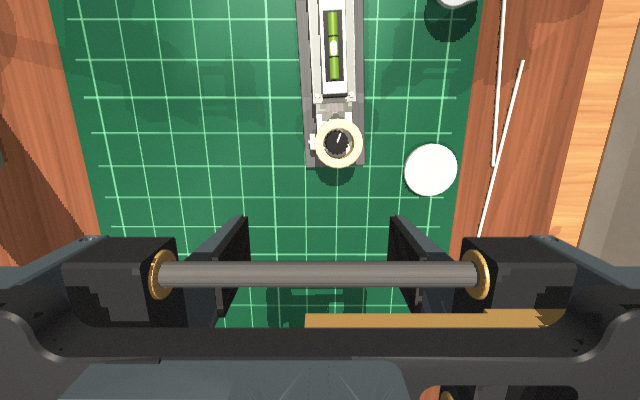

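The roll is at (339,142) px, which puts the knob at about (616,-60), with the stand yawed about 3°. I'll move above it and check from closer.

>>> step_arm --plan '[1.5,0.8,3,0,0,0,1.5,0.8,3,0,0,0,1.6,0.8,3,0,0,-0.05,0,0,0,0,0,0,0,0,0,0,0,0]'

```text
time_s: 5.05
ee_pos: [614.7, -60.2, 165.2]
ee_rot: [-179.8, -0.0, 92.9]
force: [0.5, 0.6, 0.6]
gripper_width: 91.4
gripper_force: 0.0
```

Run:
```python
from h import *
W=viewer.grab_frame("wrist");save(W,"w2.png")
print(sensors.state()["ee_pos"])
for n,z in [("knob_top",71),("roll",39),("vial",73),("pad",73),("bubble_mid",73)]:
    print(n,[(np.round(x["location"]).tolist(),np.round(onz(W,x["location"],z)).tolist(),round(x["score"],2)) for x in viewer.pinpoint(n,W)[:2]])
for c in [(320,240),(340,240)]: print(onz(W,c,63))
```

```text
[615.84212874 -60.81651784 167.14352941]
knob_top [([319.0, 199.0], [616.0, -62.0, 71.0], 0.66)]
roll []
vial [([320.0, 78.0], [611.0, 51.0, 73.0], 0.92), ([319.0, 51.0], [609.0, 73.0, 73.0], 0.43)]
pad []
bubble_mid [([317.0, 79.0], [609.0, 51.0, 73.0], 0.6)]
[ 619.41665731 -110.18086227   63.        ]
[ 641.09980916 -109.05069231   63.        ]
```

View pics/w2.png

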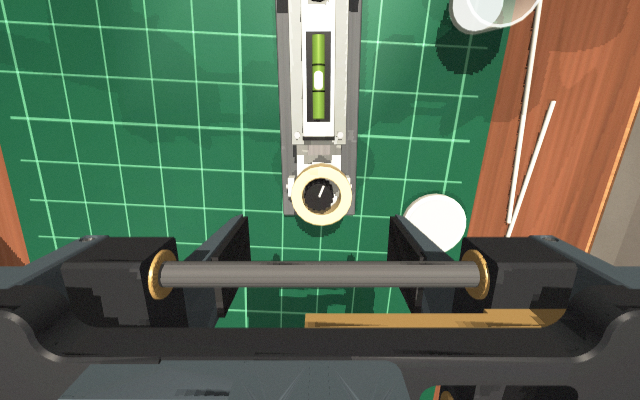

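Centred on the roll at (320,194) px and aligned with the stand. Bubble is near (318,79). Descending, then gripping.

>>> step_arm --plan '[0,0,3,0,0,0,0,0,3,0,0,0,0,0,2.5,0,0,0,0,0,2,0,0,0,0,0,0,0,0,0]'

```text
time_s: 5.77
ee_pos: [612.9, -60.4, 58.2]
ee_rot: [-179.6, -0.1, 92.8]
force: [0.3, -0.8, -0.2]
gripper_width: 91.2
gripper_force: 0.0
```

>>> step_arm --plan '[0,0,0,0,0,0,0,0,0,0,0,0,0,0,0,0,0,0,0,0,0,0,0,0,0,0,0,0,0,0]' --hand 5.5 --newtons 15

```text
time_s: 6.18
ee_pos: [616.5, -60.4, 63.0]
ee_rot: [179.9, 0.0, 92.9]
force: [0.3, -0.1, -0.3]
gripper_width: 60.9
gripper_force: 0.0
```

>>> step_arm --plan '[0,0,0,0,0,0,0,0,0,0,0,0,0,0,0,0,0,0,0,0,0,0,0,0,0,0,0,0,0,0]'

```text
time_s: 6.6
ee_pos: [615.7, -60.2, 61.6]
ee_rot: [-180.0, 0.0, 92.9]
force: [0.2, -0.9, 0.0]
gripper_width: 55.1
gripper_force: 0.0
```

Run:
```python
from h import *
W=viewer.grab_frame("wrist");S=viewer.grab_frame("scene")
a=W["img"][60:340,140:500];b=cv2.resize(S["img"][130:270,230:430],(400,280))
save({"img":np.hstack([a,b])},"w3.png")
print(sensors.state())
```

```text
{'time_s': 6.7, 'qpos': array([-6.65188744e+00,  2.89635963e+01,  9.49470067e+01, -5.61211738e-03,
        5.60959727e+01, -9.51495022e+00]), 'qvel': array([-0.04496323,  0.03407419,  0.06843125, -0.10851939,  0.01774877,
       -0.02530498]), 'effort': array([ 1.91285355e-03, -4.75944078e+01, -1.98130918e+01,  5.81103761e-02,
        4.96297551e-02,  2.23219979e-05]), 'ee_pos': array([615.72002631, -60.25649286,  61.56266768]), 'ee_rot': array([-1.79992745e+02,  3.50644319e-03,  9.28661937e+01]), 'force': array([-0.24064007,  0.43049525,  0.66950945]), 'torque': array([-0.02802246, -0.06736084, -0.02696519]), 'gripper_force': 0.0, 'gripper_width': 54.8467784467906}
```

View pics/w3.png

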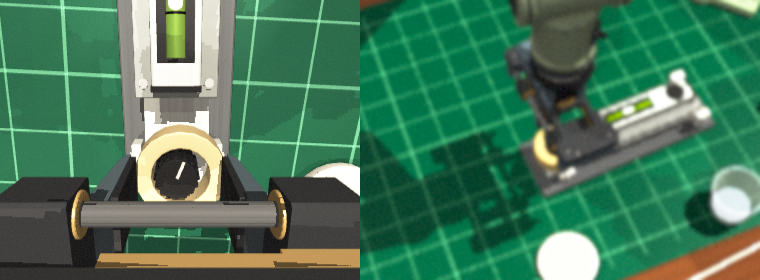

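Run:
```python
import cv2
a=cv2.imread('pics/w3.png')
cv2.imwrite('pics/w3z.png',cv2.resize(a[90:260,80:280],(700,595),interpolation=cv2.INTER_CUBIC))
```

```text
(no output)
```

View pics/w3z.png

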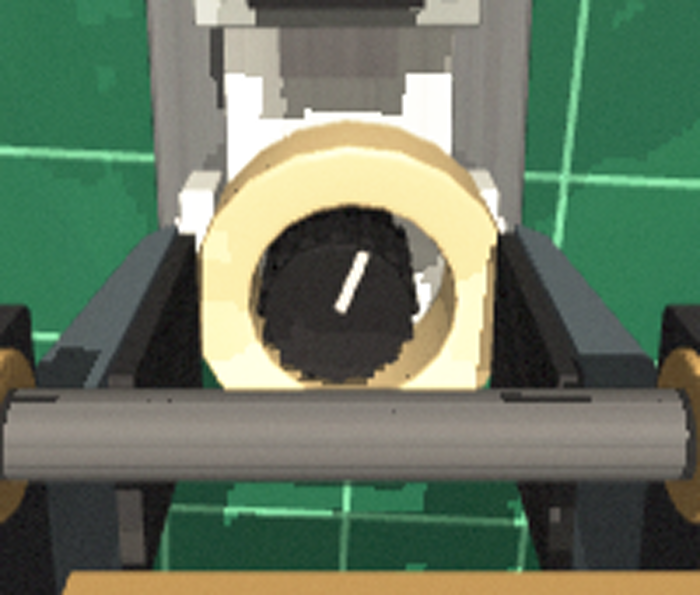

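The ring's sides look clipped at the pads, with 55 mm between them, and there is no force yet. I'll close further in small steps and watch the force.

>>> step_arm --plan '[0,0,0,0,0,0,0,0,0,0,0,0,0,0,0,0,0,0,0,0,0,0,0,0]' --hand 4.8

```text
time_s: 7.03
ee_pos: [615.7, -60.3, 61.6]
ee_rot: [-180.0, 0.0, 92.9]
force: [0.4, 0.5, 0.1]
gripper_width: 48.1
gripper_force: 0.0
```

Run:
```python
from h import *
W=viewer.grab_frame("wrist")
save({"img":cv2.resize(W["img"][150:320,220:420],(700,595),interpolation=cv2.INTER_CUBIC)},"w4.png")
for n,z in [("knob_top",71),("roll",39)]:
    print(n,[(np.round(x["location"]).tolist(),np.round(onz(W,x["location"],z)).tolist(),round(x["score"],2)) for x in viewer.pinpoint(n,W)[:2]])
```

```text
knob_top [([316.0, 240.0], [615.0, -61.0, 71.0], 0.55), ([315.0, 48.0], [609.0, 53.0, 71.0], 0.27)]
roll [([315.0, 53.0], [609.0, 57.0, 39.0], 0.74)]
```

View pics/w4.png

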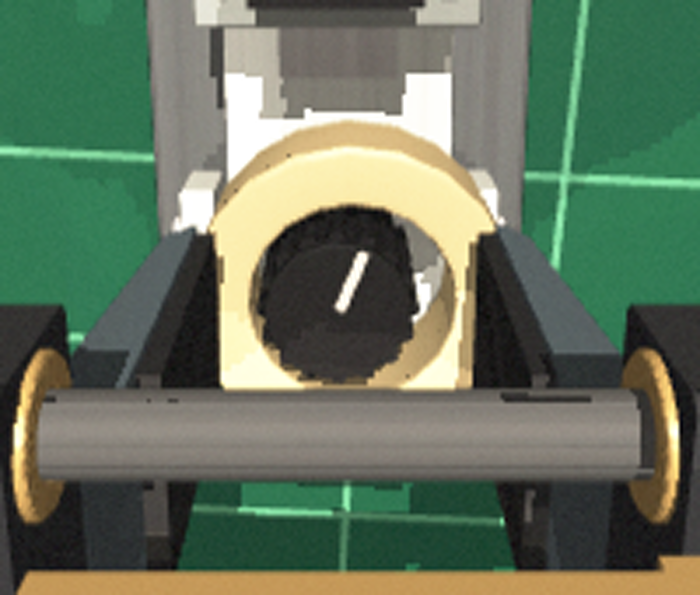

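The pads now overlap the ring by 8 mm a side with zero force, so they aren't making contact with it. I'll close a little more, staying outside the bore, to see if contact appears.

>>> step_arm --plan '[0,0,0,0,0,0,0,0,0,0,0,0,0,0,0,0,0,0]' --hand 4.2

```text
time_s: 7.43
ee_pos: [615.7, -60.3, 61.6]
ee_rot: [180.0, 0.0, 92.9]
force: [-0.3, 0.3, -0.2]
gripper_width: 42.1
gripper_force: 0.0
```

>>> step_arm --plan '[0,0,0,0,0,0,0,0,0,0,0,0,0,0,0,0,0,0]' --hand 3.4

```text
time_s: 7.68
ee_pos: [615.7, -60.3, 61.6]
ee_rot: [180.0, 0.0, 92.9]
force: [-0.1, 0.5, 0.0]
gripper_width: 34.2
gripper_force: 0.0
```

The fingers pass straight through the tape with no contact. I'll reopen and retry lower, with the tips near the ring's underside, at a different yaw.

>>> step_arm --plan '[0,0,0,0,0,0,0,0,0,0,0,0,0,0,0,0,0,0,0,0,0,0,0,0,0,0,0,0,0,0]' --hand 9.1

```text
time_s: 8.1
ee_pos: [615.8, -60.3, 61.7]
ee_rot: [180.0, 0.0, 92.9]
force: [-0.2, 0.1, -0.0]
gripper_width: 64.5
gripper_force: 0.0
```

>>> step_arm --plan '[0,0,0,0,0,0.12,0,0,0,0,0,0.12,0,0,0,0,0,0.1,0,0,0.3,0,0,0,0,0,0.3,0,0,0]'

```text
time_s: 8.52
ee_pos: [615.8, -60.3, 55.6]
ee_rot: [180.0, 0.0, 73.5]
force: [0.0, 0.3, 0.3]
gripper_width: 90.6
gripper_force: 0.0
```

>>> step_arm --plan '[0,0,0,0,0,0,0,0,0,0,0,0,0,0,0,0,0,0,0,0,0,0,0,0,0,0,0,0,0,0]' --hand 5.8 --newtons 20

```text
time_s: 8.93
ee_pos: [616.3, -60.4, 55.9]
ee_rot: [179.9, -0.0, 73.4]
force: [0.9, 0.2, 0.8]
gripper_width: 60.4
gripper_force: 0.3
```

>>> step_arm --plan '[0,0,0,0,0,0,0,0,0,0,0,0]'

```text
time_s: 9.1
ee_pos: [615.8, -60.2, 56.0]
ee_rot: [180.0, -0.0, 73.4]
force: [0.3, -0.1, 1.8]
gripper_width: 58.1
gripper_force: 0.9
```

>>> step_arm --plan '[0,0,0,0,0,0,0,0,0,0,0,0,0,0,0,0,0,0]' --hand 5.2

```text
time_s: 9.35
ee_pos: [615.7, -60.2, 56.0]
ee_rot: [180.0, -0.0, 73.4]
force: [-0.8, 1.0, 3.9]
gripper_width: 52.0
gripper_force: 1.8
```

Run:
```python
from h import *
W=viewer.grab_frame("wrist")
save({"img":cv2.resize(W["img"][150:320,220:420],(700,595),interpolation=cv2.INTER_CUBIC)},"w5.png")
s=sensors.state();print(s["force"],s["torque"],s["gripper_force"],s["gripper_width"])
```

```text
[-0.56850043  1.44532435  2.5914919 ] [0.0531659  0.16621776 0.04805718] 1.9398801791248843 52.40313941399313
```

View pics/w5.png

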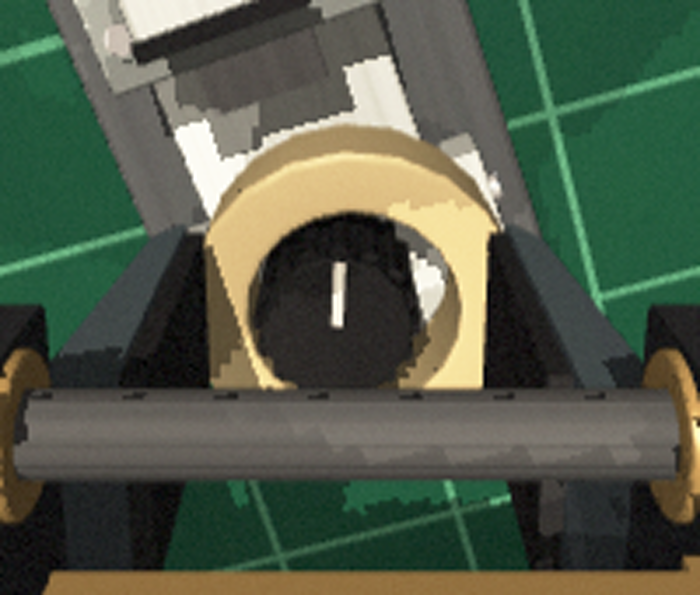

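>>> step_arm --plan '[0,0,0,0,0,0,0,0,0,0,0,0,0,0,0,0,0,0]' --hand 4.6

```text
time_s: 9.65
ee_pos: [615.6, -60.2, 55.9]
ee_rot: [-180.0, 0.0, 73.4]
force: [-1.7, 0.7, 5.8]
gripper_width: 45.7
gripper_force: 2.6
```

>>> step_arm --plan '[0,0,-0.3,0,0,0,0,0,-0.3,0,0,0,0,0,-0.4,0,0,0,0,0,0,0,0,0,0,0,0,0,0,0]'

```text
time_s: 10.07
ee_pos: [616.0, -60.3, 65.9]
ee_rot: [180.0, 0.0, 73.4]
force: [-0.2, -0.1, -0.8]
gripper_width: 45.9
gripper_force: 0.0
```

Run:
```python
from h import *
W=viewer.grab_frame("wrist");T=viewer.grab_frame("scene")
save({"img":np.hstack([cv2.resize(W["img"][150:320,220:420],(400,340),interpolation=cv2.INTER_CUBIC),cv2.resize(T["img"][150:252,270:390],(400,340),interpolation=cv2.INTER_CUBIC)])},"w6.png")
s=sensors.state();print(s["force"],s["torque"],s["gripper_force"],s["gripper_width"])
```

```text
[-1.19605947  0.5905941  -0.07340757] [-0.03934094 -0.06212357 -0.00028863] 0.0 45.76372262783943
```

View pics/w6.png

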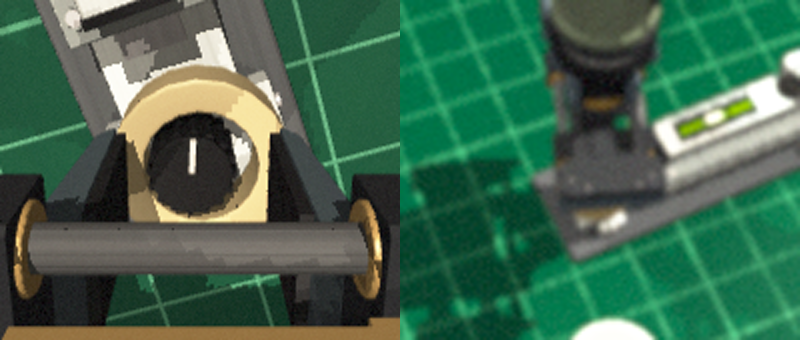

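The roll stayed put, so the light force was only the fingertips touching the mount. The grasp point has been above the ring's top (z 63) on every try. I'll turn 45° off the stand axis, clear of the side lugs, and go deeper so the pads' middle faces the ring.

>>> step_arm --plan '[0,0,-0.5,0,0,0,0,0,0,0,0,0,0,0,0,0,0,0,0,0,0,0,0,0,0,0,0,0,0,0]' --hand 7.8

```text
time_s: 10.58
ee_pos: [615.7, -60.3, 70.6]
ee_rot: [-180.0, 0.0, 73.4]
force: [0.3, -0.7, -0.7]
gripper_width: 76.2
gripper_force: 0.0
```

>>> step_arm --plan '[0,0,0,0,0,0.11,0,0,0,0,0,0.11,0,0,0,0,0,0.11,0,0,0,0,0,0.11,0,0,0,0,0,0]'

```text
time_s: 11.0
ee_pos: [615.7, -60.3, 70.5]
ee_rot: [-180.0, 0.0, 48.1]
force: [0.1, 0.1, -0.5]
gripper_width: 77.7
gripper_force: 0.0
```

>>> step_arm --plan '[0,0,0.6,0,0,0,0,0,0.6,0,0,0,0,0,0.6,0,0,0,0,0,0.3,0,0,0,0,0,0,0,0,0]'

```text
time_s: 11.42
ee_pos: [614.8, -60.2, 48.2]
ee_rot: [-179.9, 0.1, 48.2]
force: [0.2, -0.2, -0.2]
gripper_width: 78.1
gripper_force: 0.0
```

>>> step_arm --plan '[0,0,0,0,0,0,0,0,0,0,0,0,0,0,0,0,0,0,0,0,0,0,0,0]' --hand 6.0

```text
time_s: 11.75
ee_pos: [615.9, -60.3, 49.9]
ee_rot: [180.0, -0.0, 48.2]
force: [-0.3, 0.1, -0.1]
gripper_width: 62.8
gripper_force: 20.0
```

A firm 20 N grip at 62.8 mm. Now lift and check.

>>> step_arm --plan '[0,0,-1,0,0,0,0,0,-1.5,0,0,0,0,0,-2,0,0,0,0,0,-2,0,0,0,0,0,-1.5,0,0,0]' --hand 5.6

```text
time_s: 12.17
ee_pos: [616.4, -60.3, 132.3]
ee_rot: [179.9, -0.1, 48.2]
force: [0.2, 0.6, -0.3]
gripper_width: 62.7
gripper_force: 20.0
```

>>> step_arm --plan '[-1.9,-2.1,0,0,0,0,-1.9,-2.1,0,0,0,0,-1.9,-2.1,0,0,0,0,-1.9,-2.1,0,0,0,0,-1.9,-2.1,0,0,0,0]'

```text
time_s: 12.58
ee_pos: [472.9, -61.0, 130.5]
ee_rot: [179.9, -0.0, 48.2]
force: [-0.3, 0.7, 0.1]
gripper_width: 62.7
gripper_force: 20.0
```

>>> step_arm --plan '[0,0,0,0,0,0,0,0,0,0,0,0]'

```text
time_s: 12.75
ee_pos: [473.5, -61.0, 130.8]
ee_rot: [179.9, -0.1, 48.2]
force: [-0.1, -0.7, -0.0]
gripper_width: 62.6
gripper_force: 20.0
```

Run:
```python
from h import *
T=viewer.grab_frame("top");save(T,"t2.png");S=viewer.grab_frame("scene");save(S,"s2.png")
for p,z in((T,100),(S,100)):print([(np.round(onz(p,x["location"],z)).tolist(),round(x["score"],2)) for x in viewer.boxes_of("roll",p)[:3]])
W=viewer.grab_frame("wrist");hsv=cv2.cvtColor(W["img"][150:320,220:420],cv2.COLOR_RGB2HSV)
m=cv2.inRange(hsv,(15,50,120),(32,160,255));print(m.mean()/255,cv2.boundingRect(m))
```

```text
[([397.0, -451.0, 100.0], 0.95)]
[([627.0, 64.0, 100.0], 0.58), ([443.0, -475.0, 100.0], 0.53)]
0.13291176470588234 (32, 37, 168, 133)
```

>>> step_arm --plan '[0,0,3,0,0,0,0,0,3,0,0,0,0,0,3,0,0,0,0,0,1.5,0,0,0,0,0,0.7,0,0,0]'

```text
time_s: 13.42
ee_pos: [473.1, -60.8, 15.1]
ee_rot: [-179.8, 0.2, 48.2]
force: [-0.5, 0.0, 0.2]
gripper_width: 62.4
gripper_force: 20.0
```

>>> step_arm --plan '[0,0,0,0,0,0,0,0,0,0,0,0,0,0,0,0,0,0]'

```text
time_s: 13.67
ee_pos: [475.6, -61.2, 18.7]
ee_rot: [179.9, -0.1, 48.2]
force: [1.1, 0.9, 1.1]
gripper_width: 62.4
gripper_force: 20.0
```

>>> step_arm --plan '[0,0,0,0,0,0,0,0,0,0,0,0,0,0,0,0,0,0,0,0,0,0,0,0,0,0,0,0,0,0]' --hand 8.4

```text
time_s: 14.08
ee_pos: [474.3, -61.1, 18.0]
ee_rot: [180.0, -0.0, 48.2]
force: [0.6, 0.2, -0.4]
gripper_width: 83.9
gripper_force: 0.0
```

>>> step_arm --plan '[0,0,-1,0,0,0,0,0,-2.5,0,0,0,0,0,-3.5,0,0,0,0,0,-4,0,0,0,0,0,-3,0,0,0]'

```text
time_s: 14.5
ee_pos: [474.6, -61.1, 160.4]
ee_rot: [179.9, -0.1, 48.2]
force: [0.8, -0.3, 0.2]
gripper_width: 84.2
gripper_force: 0.0
```

>>> step_arm --plan '[0,0,0,0,0,0,0,0,0,0,0,0]'

```text
time_s: 14.67
ee_pos: [475.2, -61.2, 159.3]
ee_rot: [179.8, -0.1, 48.2]
force: [-0.3, -1.2, -0.7]
gripper_width: 84.0
gripper_force: 0.0
```

Run:
```python
from h import *
W=viewer.grab_frame("wrist")
S=viewer.grab_frame("scene")
save({"img":np.hstack([cv2.resize(W["img"],(480,300)),cv2.resize(S["img"][90:290,190:410],(320,300))])},"v5.png")
for p in(W,S):
  print([(np.round(onz(p,x["location"],3)).tolist(),round(x["score"],2)) for x in viewer.pinpoint("roll",p)[:3]])
  print([(np.round(onz(p,x["location"],71)).tolist(),round(x["score"],2)) for x in viewer.pinpoint("knob_top",p)[:3]])
```

```text
[([477.0, -59.0, 3.0], 0.62)]
[([614.0, -60.0, 71.0], 0.6)]
[([409.0, -495.0, 3.0], 0.61), ([488.0, -69.0, 3.0], 0.53)]
[([605.0, -51.0, 71.0], 0.54)]
```

View pics/v5.png

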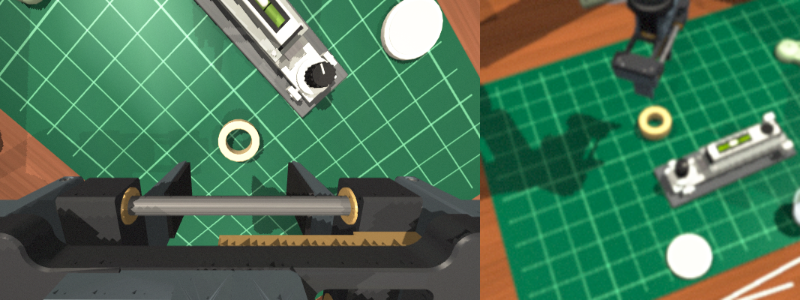

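The roll lies flat on the mat at about (477,-60), well clear of the stand, and the knob is exposed. Next I'll turn to yaw 121° and move above the knob.

>>> step_arm --plan '[0,0,0,0,0,-0.1155,0,0,0,0,0,-0.1155,0,0,0,0,0,-0.1155,0,0,0,0,0,-0.1155,0,0,0,0,0,-0.1155]'

```text
time_s: 15.38
ee_pos: [473.7, -61.0, 156.7]
ee_rot: [-179.9, 0.0, 81.6]
force: [0.6, 0.0, -0.1]
gripper_width: 84.1
gripper_force: 0.0
```

>>> step_arm --plan '[0,0,0,0,0,-0.1155,0,0,0,0,0,-0.1155,0,0,0,0,0,-0.1155,0,0,0,0,0,-0.1155,0,0,0,0,0,-0.1155]'

```text
time_s: 15.8
ee_pos: [473.7, -61.0, 156.7]
ee_rot: [-179.9, -0.1, 114.7]
force: [0.2, -0.4, 0.4]
gripper_width: 84.0
gripper_force: 0.0
```

>>> step_arm --plan '[0,0,0,0,0,-0.1155,-1.79,3.04,0,0,0,0,-1.79,3.04,0,0,0,0,-1.79,3.04,0,0,0,0,-1.79,3.04,0,0,0,0]' --hand 6.0

```text
time_s: 16.22
ee_pos: [616.3, -59.8, 156.5]
ee_rot: [-179.9, -0.1, 121.0]
force: [0.5, 0.3, 0.9]
gripper_width: 60.2
gripper_force: 0.0
```

>>> step_arm --plan '[0,0,0,0,0,0,0,0,0,0,0,0,0,0,0,0,0,0]'

```text
time_s: 16.47
ee_pos: [614.1, -59.7, 156.2]
ee_rot: [-179.8, -0.1, 121.0]
force: [-0.7, -0.4, 0.3]
gripper_width: 59.9
gripper_force: 0.0
```

Run:
```python
from h import *
print(env.finger_overhang)
W=viewer.grab_frame("wrist");T=viewer.grab_frame("top");s=sensors.state();print(s["ee_pos"],s["ee_rot"])
for n,z in [("knob_top",71),("vial",73),("bubble_mid",73),("pad",73)]:
  for p in(W,T):
    print(n,[(np.round(x["location"]).tolist(),np.round(onz(p,x["location"],z),1).tolist(),round(x["score"],2)) for x in viewer.pinpoint(n,p)[:2]])
```

```text
14.0
[613.85171668 -59.81808455 157.2453863 ] [-1.79915470e+02 -5.66516320e-02  1.20960833e+02]
knob_top []
knob_top []
vial [([376.0, 91.0], [606.8, 52.4, 73.0], 0.91)]
vial [([270.0, 184.0], [612.2, 54.7, 73.0], 0.94)]
bubble_mid [([377.0, 92.0], [608.4, 51.7, 73.0], 0.71)]
bubble_mid []
pad [([426.0, 7.0], [605.7, 126.2, 73.0], 0.58)]
pad [([242.0, 187.0], [605.0, 123.9, 73.0], 0.88)]
```

>>> step_arm --plan '[-0.1,0.15,3,0,0,0,0,0,3,0,0,0,0,0,2.5,0,0,0,0,0,1.3,0,0,0,0,0,0.5,0,0,0]'

```text
time_s: 17.38
ee_pos: [615.2, -59.7, 51.9]
ee_rot: [-179.8, -0.2, 121.0]
force: [0.0, -0.2, 0.1]
gripper_width: 59.8
gripper_force: 0.0
```

>>> step_arm --plan '[0,0,0,0,0,0,0,0,0,0,0,0,0,0,0,0,0,0,0,0,0,0,0,0]'

```text
time_s: 17.72
ee_pos: [618.0, -60.1, 56.1]
ee_rot: [179.9, 0.1, 121.0]
force: [0.2, -0.2, 0.3]
gripper_width: 59.9
gripper_force: 0.0
```

>>> step_arm --plan '[0,0,0,0,0,0,0,0,0,0,0,0,0,0,0,0,0,0,0,0,0,0,0,0,0,0,0,0,0,0]' --hand 2.4 --newtons 30

```text
time_s: 18.13
ee_pos: [616.1, -60.4, 54.7]
ee_rot: [-179.9, -0.0, 121.0]
force: [-6.9, -5.6, 4.9]
gripper_width: 29.4
gripper_force: 4.3
```

>>> step_arm --plan '[0,0,0,0,0,0,0,0,0,0,0,0]'

```text
time_s: 18.3
ee_pos: [615.2, -61.0, 54.7]
ee_rot: [-179.7, -0.0, 121.0]
force: [-4.0, -3.1, 3.4]
gripper_width: 26.5
gripper_force: 30.0
```

Knob gripped. Turning 1.0 rad clockwise.

>>> step_arm --plan '[0,0,0,0,0,0.1,0,0,0,0,0,0.1,0,0,0,0,0,0.1,0,0,0,0,0,0.1,0,0,0,0,0,0.1]'

```text
time_s: 18.72
ee_pos: [614.3, -61.2, 54.7]
ee_rot: [-179.7, 0.1, 92.1]
force: [-5.6, -3.6, 4.5]
gripper_width: 26.4
gripper_force: 30.0
```

>>> step_arm --plan '[0,0,0,0,0,0.1,0,0,0,0,0,0.1,0,0,0,0,0,0.1,0,0,0,0,0,0.1,0,0,0,0,0,0.1]'

```text
time_s: 19.13
ee_pos: [613.4, -61.1, 54.6]
ee_rot: [-179.7, 0.3, 63.4]
force: [-8.2, -4.7, 6.7]
gripper_width: 26.3
gripper_force: 30.0
```

>>> step_arm --plan '[0,0,0,0,0,0,0,0,0,0,0,0,0,0,0,0,0,0]'

```text
time_s: 19.38
ee_pos: [613.4, -61.0, 54.6]
ee_rot: [-179.6, 0.3, 63.7]
force: [-7.6, -3.4, 5.9]
gripper_width: 26.7
gripper_force: 30.0
```

>>> step_arm --plan '[0,0,0,0,0,0,0,0,0,0,0,0,0,0,0,0,0,0]' --hand 5.5

```text
time_s: 19.63
ee_pos: [617.5, -59.9, 54.7]
ee_rot: [179.9, -0.0, 63.7]
force: [0.3, -1.1, 0.2]
gripper_width: 43.5
gripper_force: 0.0
```

>>> step_arm --plan '[0,0,-1,0,0,0,0,0,-2,0,0,0,0,0,-3,0,0,0,0,0,-3,0,0,0,0,0,0,0,0,0]'

```text
time_s: 20.05
ee_pos: [621.3, -60.2, 152.0]
ee_rot: [179.3, -0.3, 63.7]
force: [1.0, -0.9, 0.4]
gripper_width: 54.8
gripper_force: 0.0
```

```bash
cat >> h.py <<'E'
P=lambda n,p:[(np.round(x["location"]).tolist(),round(x["score"],2)) for x in viewer.pinpoint(n,p)[:2]]
def bubble(p,va,pa,name=None):
    """offset of bubble along vial axis (mm, + away from knob); va,pa world vial & pad estimates"""
    M=att(p);o=np.array(p["position"])
    def px(X):
        c=M.T@(np.array(X,float)-o);return np.array([p["fx"]*c[0]/c[2]+p["cx"],p["fy"]*c[1]/c[2]+p["cy"]])
    u=(np.array(pa)-va);u[2]=0;u/=np.linalg.norm(u);n=np.array([u[1],-u[0],0])
    s=np.arange(-45,45.01,.5);w=np.arange(-14,14.01,.5)
    q=np.array([[px(va+a*u+b*n) for b in w] for a in s],np.float32)
    r=cv2.remap(p["img"],q[:,:,0],q[:,:,1],cv2.INTER_LINEAR)
    if name:save({"img":r},name)
    return s,w,r
E
python3 - <<'E'
from h import *
W=viewer.grab_frame("wrist");st=sensors.state();print(st["ee_pos"],st["ee_rot"])
print(P("vial",W),P("bubble_mid",W),P("pad",W))
s,w,r=bubble(W,np.array([609.5,53,73.]),np.array([605.7,126,73.]),"r1.png")
hsv=cv2.cvtColor(r,cv2.COLOR_RGB2HSV)
g=((hsv[:,:,0]>25)&(hsv[:,:,0]<50)&(hsv[:,:,1]>140))
print("w hist",[(w[i],int(g[:,i].sum())) for i in range(0,len(w),4)])
c=int(np.average(np.arange(len(w)),weights=g.sum(0)))
for i in range(0,len(s),2):print(s[i],r[i,c-3:c+4].mean(0).astype(int),g[i].sum())
E
```

```text
[619.90265891 -60.04678297 149.24473399] [179.4989826   -0.18369606  63.68589769]
[([250.0, 94.0], 0.59)] [([240.0, 85.0], 0.57)] [([193.0, 16.0], 0.97)]
w hist [(np.float64(-14.0), 0), (np.float64(-12.0), 0), (np.float64(-10.0), 0), (np.float64(-8.0), 0), (np.float64(-6.0), 0), (np.float64(-4.0), 112), (np.float64(-2.0), 104), (np.float64(0.0), 102), (np.float64(2.0), 103), (np.float64(4.0), 112), (np.float64(6.0), 0), (np.float64(8.0), 0), (np.float64(10.0), 0), (np.float64(12.0), 0), (np.float64(14.0), 0)]
-45.0 [255 255 254] 0
-44.0 [255 255 254] 0
-43.0 [255 255 254] 0
-42.0 [255 255 254] 0
-41.0 [250 250 248] 0
-40.0 [142 141 131] 0
-39.0 [52 51 48] 0
-38.0 [56 64 40] 0
-37.0 [126 156  65] 17
-36.0 [156 196  79] 21
-35.0 [157 197  81] 19
-34.0 [156 197  80] 19
-33.0 [156 196  80] 20
-32.0 [154 196  79] 21
-31.0 [156 196  80] 20
-30.0 [158 196  80] 21
-29.0 [157 196  81] 20
-28.0 [157 197  80] 20
-27.0 [156 197  80] 20
-26.0 [158 198  82] 19
-25.0 [158 197  81] 21
-24.0 [157 197  81] 21
-23.0 [158 198  82] 20
-22.0 [158 197  81] 19
-21.0 [158 198  81] 20
-20.0 [158 199  82] 21
-
[... 692 characters left out ...]
[255 255 255] 2
14.0 [254 254 253] 6
15.0 [214 234 160] 9
16.0 [168 207  88] 20
17.0 [168 207  89] 20
18.0 [168 207  89] 20
19.0 [170 208  90] 19
20.0 [169 208  89] 20
21.0 [169 208  89] 19
22.0 [171 209  91] 19
23.0 [170 209  90] 20
24.0 [170 209  90] 19
25.0 [170 208  89] 20
26.0 [171 211  91] 19
27.0 [172 210  91] 19
28.0 [172 211  91] 20
29.0 [172 210  91] 17
30.0 [172 210  91] 17
31.0 [173 211  92] 17
32.0 [146 175  82] 0
33.0 [76 75 64] 0
34.0 [117 116 113] 0
35.0 [243 244 244] 0
36.0 [255 255 255] 0
37.0 [255 255 255] 0
38.0 [255 255 255] 0
39.0 [255 255 255] 0
40.0 [255 255 255] 0
41.0 [255 255 255] 0
42.0 [255 255 255] 0
43.0 [255 255 255] 0
44.0 [255 255 255] 0
45.0 [255 255 255] 0
```

```bash
cat >> h.py <<'E'
def boff(p,va=(609.5,53,73.),pa=(605.7,126,73.)):
    s,w,r=bubble(p,np.array(va),np.array(pa))
    hsv=cv2.cvtColor(r,cv2.COLOR_RGB2HSV).astype(int)
    g=(hsv[:,:,0]>25)&(hsv[:,:,0]<50)&(hsv[:,:,1]>140)
    c=int(np.average(np.arange(len(w)),weights=g.sum(0)))
    rows=np.where(g.sum(1)>8)[0];a,b=s[rows[0]],s[rows[-1]]
    L=r[:,c-3:c+4].mean((1,2));B=r[:,c-3:c+4,2].mean(1)
    ins=(s>a+2)&(s<b-2)
    br=s[ins&(B>140)];dk=s[ins&(L<115)]
    return dict(vial=(a,b),bub=(br.min(),br.max()) if len(br) else None,dark=dk.tolist())
E
python3 - <<'E'
from h import *
for i in range(3):
    W=viewer.grab_frame("wrist");print(boff(W))
print(sensors.state()["ee_pos"])
E
```

```text
{'vial': (np.float64(-37.0), np.float64(31.5)), 'bub': (np.float64(0.0), np.float64(15.0)), 'dark': [-14.5, -14.0, -13.5, -13.0]}
{'vial': (np.float64(-37.0), np.float64(31.5)), 'bub': (np.float64(-0.5), np.float64(15.0)), 'dark': [-14.5, -14.0, -13.5, -13.0]}
{'vial': (np.float64(-37.0), np.float64(31.5)), 'bub': (np.float64(0.0), np.float64(15.0)), 'dark': [-14.5, -14.0, -13.5, -13.0, -12.5]}
[616.29611975 -59.78459109 143.29021588]
```

With the head free the bubble sits about 10 mm off centre and needs 12, so I'll regrip and turn another 0.17 rad clockwise.

>>> step_arm --plan '[0,0,3,0,0,0,0,0,3,0,0,0,0,0,2,0,0,0,0,0,1,0,0,0,0,0,0,0,0,0]'

```text
time_s: 20.82
ee_pos: [614.9, -59.7, 51.5]
ee_rot: [-179.7, 0.1, 63.7]
force: [-0.1, -0.2, 0.2]
gripper_width: 54.3
gripper_force: 0.0
```

>>> step_arm --plan '[0,0,0,0,0,0,0,0,0,0,0,0,0,0,0,0,0,0]'

```text
time_s: 21.07
ee_pos: [618.2, -60.1, 56.3]
ee_rot: [179.8, -0.1, 63.7]
force: [-0.2, 0.7, 0.4]
gripper_width: 55.3
gripper_force: 0.0
```

>>> step_arm --plan '[0,0,0,0,0,0,0,0,0,0,0,0,0,0,0,0,0,0,0,0,0,0,0,0,0,0,0,0,0,0]' --hand 2.4

```text
time_s: 21.48
ee_pos: [614.6, -58.8, 54.8]
ee_rot: [-179.7, 0.0, 63.6]
force: [-5.8, 3.1, 5.7]
gripper_width: 26.7
gripper_force: 30.0
```

>>> step_arm --plan '[0,0,0,0,0,0,0,0,0,0,0,0.085,0,0,0,0,0,0.085,0,0,0,0,0,0,0,0,0,0,0,0]'

```text
time_s: 21.9
ee_pos: [614.7, -58.8, 54.8]
ee_rot: [-179.7, 0.1, 53.9]
force: [-5.9, 3.2, 5.7]
gripper_width: 26.9
gripper_force: 30.0
```

>>> step_arm --plan '[0,0,0,0,0,0,0,0,0,0,0,0,0,0,0,0,0,0]' --hand 5.5

```text
time_s: 22.15
ee_pos: [617.5, -60.1, 54.7]
ee_rot: [179.9, -0.0, 53.9]
force: [-0.0, -0.1, -0.3]
gripper_width: 43.8
gripper_force: 0.0
```

>>> step_arm --plan '[0,0,-1,0,0,0,0,0,-2,0,0,0,0,0,-3,0,0,0,0,0,-3,0,0,0,0,0,0,0,0,0]'

```text
time_s: 22.57
ee_pos: [621.3, -60.5, 152.0]
ee_rot: [179.3, -0.4, 53.9]
force: [1.1, -0.2, 0.9]
gripper_width: 54.8
gripper_force: 0.0
```

>>> step_arm --plan '[0,0,0,0,0,0,0,0,0,0,0,0,0,0,0,0,0,0,0,0,0,0,0,0,0,0,0,0,0,0]' --hand 0

```text
time_s: 22.98
ee_pos: [616.4, -59.8, 143.5]
ee_rot: [-179.9, 0.1, 53.9]
force: [-0.1, 0.5, 0.6]
gripper_width: 24.8
gripper_force: 0.0
```

Run:
```python
from h import *
W=viewer.grab_frame("wrist");print(boff(W));s=sensors.state();print(s["ee_pos"],s["ee_rot"])
print([np.round(onz(W,x["location"],73)).tolist() for x in viewer.pinpoint("pad",W)[:2]])
```

```text
{'vial': (np.float64(-37.5), np.float64(31.5)), 'bub': (np.float64(1.5), np.float64(16.5)), 'dark': [-14.5, -14.0, -13.5, -13.0]}
[616.60704424 -59.87060153 143.6569831 ] [-1.79912649e+02  5.63231512e-02  5.39368095e+01]
[[602.0, 124.0, 73.0]]
```

The free-standing offset is now 11.75 mm, so the pressed reading should be centred. Next is the pad, with fingers closed and the wrist turned so its camera keeps the vial in view.

>>> step_arm --plan '[0,0,0,0,0,0.1173,0,0,0,0,0,0.1173,0,0,0,0,0,0.1173,0,0,0,0,0,0.1173,0,0,0,0,0,0.1173]'

```text
time_s: 23.5
ee_pos: [616.9, -59.9, 144.3]
ee_rot: [-180.0, 0.0, 20.0]
force: [1.0, 0.9, -0.4]
gripper_width: 0.2
gripper_force: 0.0
```

>>> step_arm --plan '[0,0,0,0,0,0.1173,0,0,0,0,0,0.1173,0,0,0,0,0,0.1173,0,0,0,0,0,0.1173,0,0,0,0,0,0.1173]'

```text
time_s: 23.92
ee_pos: [616.9, -59.9, 144.3]
ee_rot: [180.0, 0.0, -13.6]
force: [1.1, 0.6, -0.1]
gripper_width: 0.2
gripper_force: 0.0
```

>>> step_arm --plan '[0,0,0,0,0,0.1173,0,0,0,0,0,0,0,0,0,0,0,0]'

```text
time_s: 24.17
ee_pos: [617.0, -59.9, 144.4]
ee_rot: [180.0, 0.0, -19.8]
force: [0.1, -0.6, 0.2]
gripper_width: 0.6
gripper_force: 0.0
```

>>> step_arm --plan '[-1.49,-3.39,0,0,0,0,-1.49,-3.39,0,0,0,0,-1.49,-3.39,0,0,0,0,-1.49,-3.39,0,0,0,0,-1.49,-3.39,0,0,0,0]'

```text
time_s: 24.58
ee_pos: [604.7, 126.4, 144.6]
ee_rot: [180.0, 0.0, -19.9]
force: [-0.3, -0.5, -0.1]
gripper_width: 0.5
gripper_force: 0.0
```

>>> step_arm --plan '[0,0,0,0,0,0,0,0,0,0,0,0,0,0,0,0,0,0,0,0,0,0,0,0]'

```text
time_s: 24.92
ee_pos: [605.1, 123.7, 144.5]
ee_rot: [180.0, -0.0, -20.0]
force: [0.2, -0.4, -0.2]
gripper_width: 0.1
gripper_force: 0.0
```

Run:
```python
from h import *
W=viewer.grab_frame("wrist");s=sensors.state();print(s["ee_pos"],s["ee_rot"],s["gripper_width"])
print(P("vial",W),P("bubble_mid",W),P("pad",W))
try: print(boff(W))
except Exception as e: print(e)
for n in("pad","vial"):
  print(n,[np.round(onz(W,x["location"],73)).tolist() for x in viewer.pinpoint(n,W)[:2]])
```

```text
[605.1517159  123.49399205 144.56575434] [ 1.79975545e+02 -2.71935734e-03 -2.00473331e+01] 0.8496187135377886
[([390.0, 172.0], 0.92)] [([381.0, 178.0], 0.7)] [([318.0, 208.0], 0.95)]
{'vial': (np.float64(-35.5), np.float64(32.0)), 'bub': (np.float64(2.5), np.float64(16.5)), 'dark': [-33.0, -32.5, -32.0, -31.5, -31.0, -30.5, -30.0, -29.5, -29.0, -28.5, -28.0, -27.5, -27.0, -26.5, -26.0, -25.5, -25.0, -24.5, -24.0, -23.5, -23.0, -22.5, -22.0, -21.5, -21.0, -20.5, -20.0, -19.5, -19.0, -18.5, -18.0, -17.5, -17.0, -16.5, -16.0, -15.5, -15.0, -14.5, -14.0, -13.5, -13.0, -12.5, -12.0, -11.5, -11.0, -10.5, -10.0, -9.5, -9.0, -8.5, -8.0, -7.5, -7.0, -6.5, -6.0, -5.5, -5.0, -4.5, -4.0, -3.5, -3.0, -2.5, -2.0, -1.5, -1.0, -0.5, 0.0, 0.5, 1.0, 1.5, 18.0, 18.5, 19.0, 19.5, 20.0, 20.5, 21.0, 21.5, 22.0, 22.5, 23.0, 23.5, 24.0, 24.5, 25.0, 25.5, 26.0, 26.5, 27.0, 27.5, 28.0, 28.5, 29.0, 29.5]}
pad [[603.0, 126.0, 73.0]]
vial [[612.0, 53.0, 73.0]]
```

>>> step_arm --plan '[0,-0.1,2.5,0,0,0,0,0,2,0,0,0,0,0,1,0,0,0,0,0,0,0,0,0,0,0,0,0,0,0]'

```text
time_s: 25.63
ee_pos: [605.4, 125.6, 89.6]
ee_rot: [180.0, 0.0, -20.0]
force: [-0.0, -0.5, -0.8]
gripper_width: 0.6
gripper_force: 0.0
```

>>> step_arm --plan '[0,0,0,0,0,0,0,0,0.2,0,0,0,0,0,0.2,0,0,0,0,0,0,0,0,0,0,0,0,0,0,0]'

```text
time_s: 26.05
ee_pos: [605.4, 125.8, 85.9]
ee_rot: [-180.0, -0.0, -20.0]
force: [-0.1, -0.6, 0.8]
gripper_width: 0.5
gripper_force: 0.0
```

>>> step_arm --plan '[0,0,0.2,0,0,0,0,0,0.2,0,0,0,0,0,0,0,0,0,0,0,0,0,0,0]'

```text
time_s: 26.38
ee_pos: [605.2, 125.7, 81.4]
ee_rot: [180.0, 0.0, -20.0]
force: [-0.4, -0.0, -0.3]
gripper_width: 0.4
gripper_force: 0.0
```

>>> step_arm --plan '[0,0,0.15,0,0,0,0,0,0.15,0,0,0,0,0,0.15,0,0,0,0,0,0.15,0,0,0,0,0,0,0,0,0]'

```text
time_s: 26.8
ee_pos: [605.1, 125.7, 75.2]
ee_rot: [180.0, 0.0, -20.0]
force: [-0.1, 0.5, 0.5]
gripper_width: 0.2
gripper_force: 0.0
```

>>> step_arm --plan '[0,0,0.15,0,0,0,0,0,0.15,0,0,0,0,0,0.1,0,0,0,0,0,0,0,0,0,0,0,0,0,0,0]'

```text
time_s: 27.22
ee_pos: [605.3, 125.7, 71.6]
ee_rot: [180.0, 0.0, -20.0]
force: [0.1, -0.2, -0.9]
gripper_width: 0.5
gripper_force: 0.0
```

Run:
```python
from h import *
W=viewer.grab_frame("wrist");s=sensors.state();print(s["ee_pos"],s["force"],s["torque"])
print(P("vial",W),P("bubble_mid",W),P("pad",W))
b=boff(W);print(b["vial"],b["bub"])
c=W["img"][180:260,290:350];print(W["position"],W["attitude"])
for r in range(180,262,8):print(r,W["img"][r,280:370:10].mean(1).astype(int))
```

```text
[605.39263955 125.75256549  71.64281589] [-0.9239618  -0.76582489  0.16840305] [0.0501756  0.04207655 0.02846168]
[([422.0, 189.0], 0.79)] [([405.0, 198.0], 0.77)] [([316.0, 237.0], 0.95), ([229.0, 23.0], 0.33)]
(np.float64(-35.0), np.float64(32.5)) (np.float64(3.0), np.float64(16.5))
[678.02165276  99.71464386 250.87520856] [ 1.64293008e+02  2.03406953e-02 -1.09998893e+02]
180 [ 56  60  60 130  63 102 109 100 104]
188 [110  58  57  96 102 105 103 101 117]
196 [123  95 216 100  99 103 122 125 180]
204 [222 221 217 105 119 121 152 156 213]
212 [250 215 135 122 156 152 154 158 219]
220 [216 134 151  56  32  56 155 156 222]
228 [ 49 155  94  55  26  58  56 163 220]
236 [184 135  51  58  26  55  48 130 187]
244 [31 27 30 55 24 28 30 33 25]
252 [31 36 31 74 25 59 31 32 29]
260 [ 29  35  30  75  34 102  37  36  32]
```

>>> step_arm --plan '[0,0,0.15,0,0,0,0,0,0.15,0,0,0,0,0,0.1,0,0,0,0,0,0,0,0,0,0,0,0,0,0,0]'

```text
time_s: 27.83
ee_pos: [605.3, 125.7, 67.5]
ee_rot: [180.0, 0.0, -20.0]
force: [-0.1, 0.7, -0.5]
gripper_width: 0.3
gripper_force: 0.0
```

>>> step_arm --plan '[0,0,0.1,0,0,0,0,0,0.1,0,0,0,0,0,0.1,0,0,0,0,0,0,0,0,0,0,0,0,0,0,0]'

```text
time_s: 28.25
ee_pos: [605.5, 125.8, 65.1]
ee_rot: [-180.0, -0.0, -20.0]
force: [-1.8, -0.3, 3.5]
gripper_width: 0.4
gripper_force: 2.0
```

Contact at TCP z ≈ 66. Pressing on in small steps.

>>> step_arm --plan '[0,0,0.15,0,0,0,0,0,0.15,0,0,0,0,0,0,0,0,0,0,0,0,0,0,0]'

```text
time_s: 28.58
ee_pos: [605.4, 126.5, 62.0]
ee_rot: [-179.9, -0.0, -20.0]
force: [-1.1, 2.6, 5.3]
gripper_width: 0.4
gripper_force: 2.7
```

>>> step_arm --plan '[0,0,0.15,0,0,0,0,0,0.15,0,0,0,0,0,0,0,0,0,0,0,0,0,0,0]'

```text
time_s: 28.92
ee_pos: [605.5, 126.9, 59.5]
ee_rot: [-179.9, -0.0, -20.0]
force: [-2.1, 3.3, 7.7]
gripper_width: 0.1
gripper_force: 3.7
```

>>> step_arm --plan '[0,0,0.15,0,0,0,0,0,0.15,0,0,0,0,0,0,0,0,0,0,0,0,0,0,0]'

```text
time_s: 29.25
ee_pos: [605.6, 127.0, 59.1]
ee_rot: [-179.8, -0.1, -20.0]
force: [-6.3, 3.1, 20.7]
gripper_width: 0.1
gripper_force: 10.5
```

Run:
```python
from h import *
W=viewer.grab_frame("wrist");s=sensors.state();print(s["ee_pos"],s["force"])
s,w,r=bubble(W,np.array([609.5,53,70.]),np.array([605.7,126,70.]),"r9.png")
hsv=cv2.cvtColor(r,cv2.COLOR_RGB2HSV)
g=((hsv[:,:,0]>25)&(hsv[:,:,0]<50)&(hsv[:,:,1]>140))
c=int(np.average(np.arange(len(w)),weights=g.sum(0)));print(w[c])
for i in range(14,154,2):print(s[i],r[i,c-3:c+4].mean(0).astype(int),g[i].sum(),end="; ")
print(P("vial",W),P("bubble_mid",W))
```

```text
[605.60427277 126.98631066  59.13938932] [-6.32341473  2.32512496 20.84199357]
1.5
-38.0 [226 222 205] 0; -37.0 [224 219 202] 0; -36.0 [79 75 69] 0; -35.0 [52 52 45] 0; -34.0 [101 122  54] 8; -33.0 [104 127  54] 20; -32.0 [104 127  55] 18; -31.0 [103 126  54] 19; -30.0 [104 127  54] 20; -29.0 [104 128  56] 19; -28.0 [104 127  54] 19; -27.0 [104 127  54] 18; -26.0 [105 128  56] 19; -25.0 [104 127  54] 19; -24.0 [104 127  54] 19; -23.0 [104 127  54] 19; -22.0 [104 128  55] 17; -21.0 [105 127  54] 16; -20.0 [104 128  54] 18; -19.0 [105 129  56] 20; -18.0 [105 128  55] 19; -17.0 [105 128  55] 20; -16.0 [105 128  55] 16; -15.0 [105 128  55] 20; -14.0 [105 127  55] 19; -13.0 [105 129  55] 16; -12.0 [ 91 111  50] 14; -11.0 [29 30 26] 2; -10.0 [ 93 113  49] 10; -9.0 [105 128  54] 17; -8.0 [183 189 138] 6; -7.0 [241 236 213] 5; -6.0 [245 239 218] 2; -5.0 [245 241 221] 1; -4.0 [246 241 222] 1; -3.0 [246 241 220] 1; -2.0 [246 240 221] 1; -1.0 [246 241 222] 1; 0.0 [246 241 221] 1; 1.0 [246 241 221] 2; 2.0 [246 241 220] 1; 3.0 [245 241 221] 1; 4.0 [241 236 215] 1; 5.0 [229 220 193] 2; 6.0 [211 201 173] 4; 7.0 [154 157 113] 6; 8.0 [104 127  56] 16; 9.0 [102 126  53] 18; 10.0 [56 65 34] 8; 11.0 [39 46 28] 0; 12.0 [103 126  54] 15; 13.0 [102 126  53] 19; 14.0 [102 125  53] 16; 15.0 [103 127  54] 20; 16.0 [103 126  54] 19; 17.0 [102 125  53] 15; 18.0 [102 125  54] 18; 19.0 [103 126  54] 15; 20.0 [102 125  53] 20; 21.0 [103 126  54] 19; 22.0 [102 126  53] 17; 23.0 [101 124  51] 17; 24.0 [101 123  51] 18; 25.0 [101 124  53] 18; 26.0 [101 124  53] 17; 27.0 [101 125  53] 17; 28.0 [101 125  52] 20; 29.0 [101 124  53] 14; 30.0 [100 123  51] 20; 31.0 [100 123  52] 18; [([428.0, 195.0], 0.78)] [([429.0, 199.0], 0.59)]
```

The bubble is centred (span -8.2 to 7.2 between lines at -11.1 and 10.6) and the head is on its stop. I'll ease the press to about 14 N and confirm.

>>> step_arm --plan '[0,0,-0.12,0,0,0,0,0,0,0,0,0,0,0,0,0,0,0,0,0,0,0,0,0,0,0,0,0,0,0]'

```text
time_s: 29.82
ee_pos: [605.5, 126.9, 59.2]
ee_rot: [-179.9, -0.0, -20.0]
force: [-4.7, 3.0, 15.1]
gripper_width: 0.6
gripper_force: 7.7
```

>>> step_arm --plan '[0,0,0,0,0,0,0,0,0,0,0,0,0,0,0,0,0,0,0,0,0,0,0,0,0,0,0,0,0,0]'

```text
time_s: 30.23
ee_pos: [605.6, 126.9, 59.2]
ee_rot: [-179.9, -0.0, -20.0]
force: [-5.0, 3.3, 14.7]
gripper_width: 0.7
gripper_force: 7.7
```

Run:
```python
from h import *
W=viewer.grab_frame("wrist");s=sensors.state();print(s["ee_pos"],s["force"])
s,w,r=bubble(W,np.array([609.5,53,70.]),np.array([605.7,126,70.]))
B=r[:,28:35,2].mean(1);L=r[:,28:35].mean((1,2));i=(s>-30)&(s<28)
print(s[i&(B>120)][[0,-1]],s[i&(L<75)])
S=viewer.grab_frame("scene");print([np.round(onz(S,x["location"],3)).tolist() for x in viewer.pinpoint("roll",S)[:2]])
```

```text
[605.58594983 126.94670444  59.25684005] [-4.76285484  3.52913195 15.78899826]
[-8.   6.5] [-11.5 -11.  -10.5  10.   10.5  11. ]
[[489.0, -74.0, 3.0], [398.0, -485.0, 3.0]]
```

```bash
python3 -c "
from workcell import env
print(env.job_done())"
```

```text
the job is handed in; nothing more can be done
None
```

I handed the job in at about 30 s. The tape roll lies flat on the mat clear of the stand, and the gripper holds the pad on its stop at about 15 N, with the whole bubble between the lines (-8 to 6.5 mm, lines at about ±11). The first two grips on the roll missed, because the fingers make contact about 20 mm higher than the stated tip, and the fingertips lightly touched the stand (under 6 N).

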